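# Rock the angle gauge on the stud to its red mark and hold

## Task

Check the pendulum angle gauge: lift it out of the slotted rack, stand it level with the middle of its foot on the round-topped stud of the stud block, then rock it on the stud until the swinging pointer settles with its tip on the red mark. Finish while holding it there, still gripped, the foot resting on the stud without being pressed hard, pointer still. Leave the plates in the rack and the bottle and lens tube beside the work where they are.

Things in the scene. Friction and masses are not known exactly. Their poses are not given: they have to be found in the camera images.
- gauge_grip (a point): Centre of the blue grip block (20 thick in x, 40 wide in y, 34 mm tall) on top of the loose black angle gauge, 121 mm above its foot. Axes: z up the gauge, y along its width and foot, x through its thickness; the white dial looks to -x. Grasp the block from above, fingers closing along x.
- gauge_foot (a point): Middle of the gauge's flat foot (underside, 92 x 14 mm); same axes as gauge_grip.
- gauge: The angle gauge, about 0.3 kg: plate 14 thick, 92 wide, 138 mm tall with the grip; origin at the middle of its foot, axes as for gauge_grip. At the start it stands in one of the three rack slots (which one varies), free once lifted 25 mm. Its pivoted pointer and red mark are on the dial.
- pointer_tip (a point): Tip of the black pointer with a small square weight that hangs and swings freely on the dial (with a grey 36 mm disc at the pivot), 36 mm from its pivot; the pivot lies 66 mm above the foot.
- mark_centre (a point): Centre of the red mark, 6 mm wide, on the dial's lower rim, 36 mm from the pivot, in the same plane as the pointer tip. It stays where it is set on the gauge.
- pointer (a joint): Angle of the pointer on the dial, rad, about the gauge's x axis: 0 towards the foot, positive towards the gauge's +y. Gravity holds it plumb: turning the gauge by a about its own x axis makes it settle at -a. It swings for a second or two after a motion.
- mark (a joint): Angle of the red mark on the dial in the same sense as the pointer, 0.2 to 0.45 rad; constant: it turns only by force (stiff), leave it as set.
- rack: Fixed grey slotted rack, 136 (x) x 108 (y) x 31 mm; origin at the centre of its underside. Slots 18 mm wide run along its y, centred at x = -40, 0 and +40 mm, floor 8 mm above the worktop, walls to 31 mm. The gauge and two low plates stand on edge in them.
- stud_crown (a point): Middle of the top line of the stud: fixed aluminium ridge, half-round top of radius 9 mm, 40 mm long along x, top 61 mm above the worktop. The gauge's foot goes across it: gauge x along stud x (dial to -x). The dark shoulders beside it are uneven, 31 mm (+y) and 41 mm (-y) below the crown.
- stud_block: The stud block, fixed, base 50 (x) x 130 (y) x 12 mm, origin at the centre of its underside, axes as for stud_crown.
- plate_a_mid (a point): Centre of an aluminium plate 12 x 90 x 36 mm standing in another slot of the rack (foot 8 mm above the worktop); bystander, leave it.
- plate_b_mid (a point): Centre of a brass-coloured plate 12 x 90 x 36 mm standing in another slot of the rack; bystander, leave it.
- bottle_mid (a point): Centre of a brown dropper bottle, 32 mm across, 70 mm tall; bystander.
- lens_tube_mid (a point): Centre of a black lens tube standing up, 32 mm across, 52 mm tall; bystander.
Mind the look-alikes: they are no part of the job. What is shaped like the stud_block but turquoise is not meant.

How it is judged:
On the way, in this order (a step that is already met when the one before it is completed fails the run):
1. the gauge is lifted clear of the rack (contact force between gauge and rack below 0.05 N and contact force between the fingers and gauge above 1 N and height (world z) of gauge_foot above 0.035 m), for 0.1 s.
2. the gauge stands level on the stud, held (upright within about 6 degrees) (contact force between gauge and stud_block above 0.3 N and distance between gauge_foot and stud_crown below 0.02 m and contact force between the fingers and gauge above 1 N and angle between gauge's own z axis and vertical below 0.11 rad), for 0.2 s.
3. rocked on the stud, the pointer has settled on the red mark (contact force between gauge and stud_block above 0.3 N and distance between gauge_foot and stud_crown below 0.02 m and contact force between the fingers and gauge above 1 N and distance between pointer_tip and mark_centre below 0.003 m and velocity of joint pointer between -0.25 and 0.25 rad/s), for 0.3 s.
At the end, for the whole second after the job is handed in: The gauge is still gripped and its foot bears on the stud (0.3 to 25 N), the middle of the foot within 20 mm of the stud's crown; the pointer's tip is within 3 mm of the centre of the red mark and still (under 0.25 rad/s); the gauge touches no rack (all of step 3 and contact force between gauge and rack below 0.05 N and contact force between gauge and stud_block below 25 N); the arm keeps its last pose, push and grip.
It fails at once if the gauge is pressed hard on the stud (over 40 N) (contact force between gauge and stud_block above 40 N).
It fails at once if a plate in the rack is displaced by over 20 mm (distance of any of plate_a_mid, plate_b_mid from where it was at the start of the episode above 0.02 m).
It fails at once if the bottle is moved by over 20 mm (distance of bottle_mid from where it was at the start of the episode above 0.02 m).
It fails at once if the lens tube is moved by over 20 mm (distance of lens_tube_mid from where it was at the start of the episode above 0.02 m).
It also fails if it takes over 51 s, if anything falls off the work surface, if the arm or the gripper's body presses on something with over 40 N, if the wrist force passes 120 N, or if a joint passes its speed limit or range.

## Robot

A 6-joint arm with a two-finger parallel gripper is mounted at the origin on a cart in front of the work surface, level with it; the furniture and walls round the work are solid. World frame = base frame: x ahead of the robot, y to its left, z up, the work surface at z = 0. Lengths are in m, angles in rad, forces in N, time in s.
With the tool pointing down it reaches from about 0.25 to 0.85 m from the base axis. Payload 12.5 kg.
Tool frame: the origin (TCP) lies on the centre line of the jaws, within the pads' length; the fingertips stand 25 mm ahead of it and the grasp point (between the pads) lies 6 mm ahead of it; x points along the fingers, z is the direction in which the jaws open and shut, and the axes are right-handed (so a half turn about x gives the same grasp; the last joint's range is limited). The gripper opens to 93 mm and grips with 3 to 60 N. Pads are 15 mm wide; open, the fingers measure 128 mm over their backs; the gripper's body (75 mm by 188 mm) begins 65 mm behind the grasp point.
Start: joints at [1.261, 0.351, 1.652, -0, 1.139, -0.085], TCP at [0.123, 0.536, 0.212] pointing down, gripper open.
Joint ranges: [-2.75, 2.75], [-0.79, 2.1], [0.01, 2.65], [-1.57, 4.71], [0.07, 3.14], [-2.87, 2.87]. Speed limits (rad/s): [2.22, 2.22, 2.79, 3.14, 3.14, 3.14].

## Interface

Orientations are given as a unit quaternion [w, x, y, z].
In Python, from plant import arm gives the robot as it stands. The module is installed in compiled form; this text tells all that it offers.
- The arm moves only by the tool jog_arm, never from a script. Its argument "plan" is a list of rows, each an object with "linear": the shift along the tool's x, y, z in mm, a list of three; "delta_rot": the turn, a rotation vector about the tool's x, y, z in degrees, a list of three; "jaw": the finger opening in mm, from 0 to 93. In form: [{"linear": [tx, ty, tz], "delta_rot": [rx, ry, rz], "jaw": jaw}, ...]. A call has 1 to 5 rows; each row is the pose to reach, as a shift and turn from the pose measured when the call began, along the tool's axes at that moment; what a row does not reach only later rows make up. A row lasts 1/10 s, in which the tool goes at most 50 mm and 8.59 degrees, less where a joint would pass 70% of its speed; a pose out of reach is approached as far as the arm can. A call with a gripper value outside its range is refused whole. The fingers move at their own pace and stop on an object; "squeeze" is the grip in N (left out, the last holds). Time passes only in rows, so rows that repeat a pose let the fingers close. It gives the time, the measured TCP pose, the force and the opening at its end, in the units of the state.
- arm.sense(): the state, without advancing time (a new reading comes with each control period).
- arm.snapshot(name): name is "side" or "top" or "wrist"; returns a dict with "pixels" (384x512x3 uint8, red, green, blue), "range_z" (384x512 float32, m along the optical axis (not along the pixel's ray), 0 where there is no reading), "fx", "fy", "cx", "cy" (pixels), "R" (3x3) and "t" (3): a world point X has camera coordinates R X + t. Camera axes: x right, y down, z forward; pixel columns grow to the right and rows downward; lengths in m; the calibration is good to about 2 mm. A picture is of the moment at which its call begins.
- arm.sign_off(): hands the job in, once; it reports no verdict.
Trained networks look in a picture, given as the dict that the camera call returned (one of the last four; its "shot" number tells which), for a name from the list of things; names that differ only in an ending like _2 or _b are one class to them, and where a whole thing is asked for, a point or a joint stands for the part that bears it (a point fixed in the world has none). Each returns a list of dicts, best first, with "p" (0 to 1); they miss things now and then, are a little off and sometimes report something else, mostly with a low value. They report only what shows in the picture. A call takes as long as a camera call. They do not tell look-alikes from the thing itself.
- arm.boxes_of(picture, query): "box" ([left, top, width, height] in pixels, round what is visible of it).
The state is a dict: "t": time; "joint_positions": joint angles; "dq": joint speeds; "tau": joint torques, N m; "eef_pos": TCP position; "tcp_rot": TCP orientation; "contact_force": force on the tool from outside, world axes, zero at the start; "moment": the same for the moment, N m; "width": opening from 0.0 (shut) to 1.0 (fully open).
Only numpy, scipy, OpenCV 4.12 (cv2) and the standard library are available. Lean on these libraries where they do the work, as an engineer would, in place of code of your own. Each camera call takes 0.05 s, during which the arm holds its last target.

## Working session

There is one attempt and no reset: what is moved stays moved. The work goes in short steps, Python scripts to look and compute and a tool call to move; the robot and the scene stay as the last step left them, time stands still between calls to the robot, and variables do not carry over. Pictures are saved under pics/ and viewed, and the job is handed in when it is done.

Besides the shell and the picture viewer there is one more tool, called after "Request:" as name([rows], argument=value, ...), one row to a line, values as JSON. jog_arm: Moves the arm, as the interface text tells. Its arguments: {"type":"object","properties":{"plan":{"type":"array"},"squeeze":{"type":"number"}},"required":["plan"]}

```bash
mkdir -p pics; python3 - <<'E'
from plant import arm
import cv2,pickle
print(arm.sense())
for n in ["side","top","wrist"]:
    s=arm.snapshot(n); cv2.imwrite(f"pics/{n}0.png",s["pixels"][:,:,::-1]); pickle.dump(s,open(f"{n}0.pkl","wb"))
    print(n,s["fx"],s["R"].round(3).tolist(),s["t"])
    for q in ["gauge_grip","gauge","stud_block","stud_crown","rack","bottle_mid","lens_tube_mid","plate_a_mid","mark_centre","pointer_tip"]:
        try: print(q,[(b["p"],b["box"]) for b in arm.boxes_of(s,q)][:3])
        except Exception as e: print(q,e)
E
```

```text
{'t': 0.0, 'joint_positions': array([ 1.26141992e+00,  3.51193931e-01,  1.65241851e+00,  1.01503632e-05,
        1.13909315e+00, -8.46287361e-02]), 'dq': array([-2.32271588e-04,  2.40425250e-04, -1.12342139e-03,  1.31613900e-04,
       -7.16059121e-04, -9.18546395e-05]), 'tau': array([-5.14802741e-04, -4.97337270e+01, -2.85243773e+01,  6.98808068e-02,
        2.58981634e-02, -1.16224705e-04]), 'eef_pos': array([0.12245539, 0.53583967, 0.21162673]), 'tcp_rot': array([ 0.55258682, -0.44099205,  0.55324506,  0.44056069]), 'contact_force': array([ 0.08025367, -0.40075835,  0.08489493]), 'moment': array([ 0.04184727, -0.02072135,  0.01244373]), 'width': 0.9996197755567895}
side 397.1237046002179 [[-0.982, -0.191, -0.004], [-0.071, 0.387, -0.92], [0.178, -0.902, -0.393]] [0.52116369 0.17438305 0.91662864]
gauge_grip [(0.63, [231.3, 242.1, 24.6, 50.7])]
gauge [(0.81, [232.7, 246.1, 28.7, 46.8])]
stud_block [(0.69, [286.5, 174.7, 10.6, 14.2]), (0.56, [247.3, 217.5, 30.1, 34.3])]
stud_crown [(0.86, [248.9, 219.0, 24.4, 30.7]), (0.69, [283.1, 176.6, 16.2, 13.2])]
rack [(0.47, [262.5, 285.3, 2.
[... 302 characters left out ...]
gauge [(0.95, [127.0, 178.6, 35.0, 20.8])]
stud_block [(0.94, [357.1, 184.7, 43.4, 29.1]), (0.56, [222.7, 170.0, 49.1, 29.8])]
stud_crown [(0.66, [225.2, 175.2, 42.5, 21.9]), (0.66, [356.4, 181.7, 47.0, 31.9])]
rack [(0.77, [125.3, 165.1, 54.0, 54.6])]
bottle_mid [(0.62, [206.6, 131.9, 10.7, 12.1])]
lens_tube_mid [(0.42, [214.0, 232.1, 14.4, 11.3])]
plate_a_mid [(0.42, [127.5, 172.3, 27.2, 17.4])]
mark_centre []
pointer_tip []
wrist 293.4823745725836 [[0.224, 0.975, 0.002], [0.946, -0.218, 0.239], [0.234, -0.052, -0.971]] [-0.55027509 -0.02646896  0.38831404]
gauge_grip []
gauge []
stud_block []
stud_crown []
rack []
bottle_mid []
lens_tube_mid []
plate_a_mid []
mark_centre []
pointer_tip []
```

View pics/side0.png

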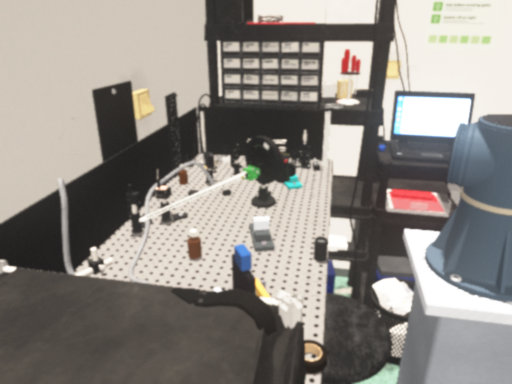

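View pics/top0.png

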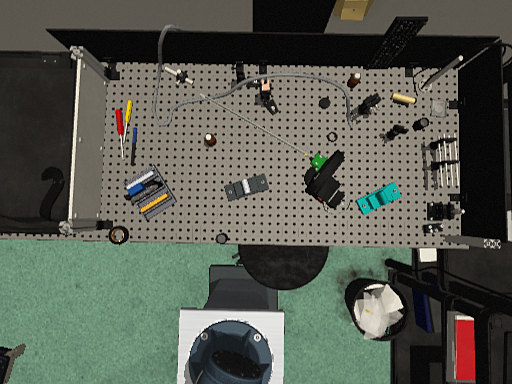

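View pics/wrist0.png

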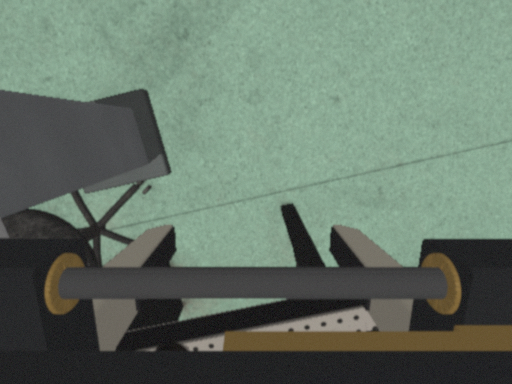

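```bash
python3 - <<'E'
import cv2
a=cv2.imread("pics/side0.png")[160:310,170:310];b=cv2.imread("pics/top0.png")[120:250,110:410]
cv2.imwrite("pics/side0c.png",cv2.resize(a,None,fx=4,fy=4,interpolation=2));cv2.imwrite("pics/top0c.png",cv2.resize(b,None,fx=2.6,fy=2.6,interpolation=2))
E
```

```text
(no output)
```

View pics/side0c.png

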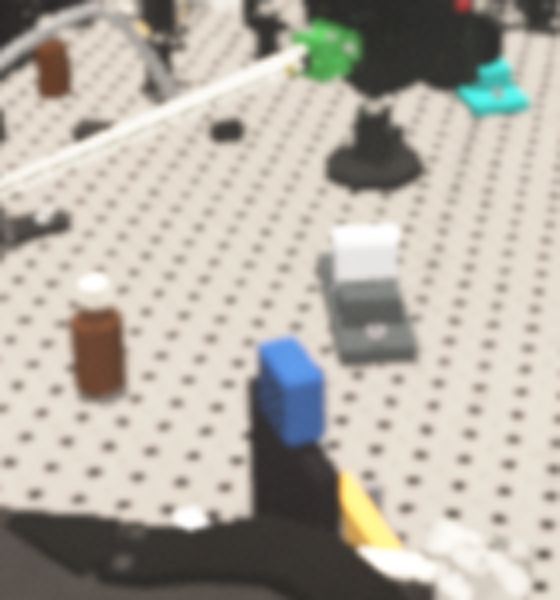

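View pics/top0c.png

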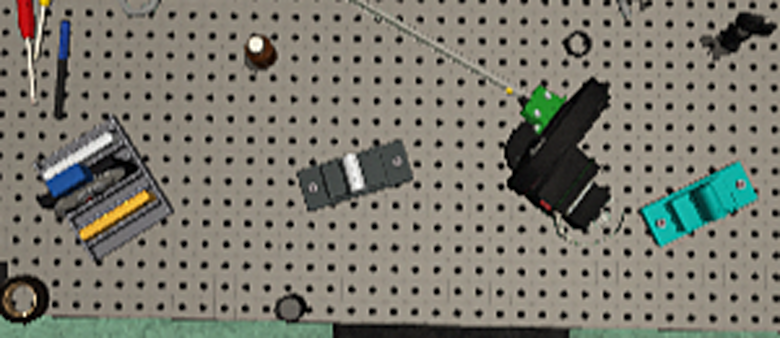

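The side view shows the blue grip at (243,258), the grey block with the white stud at (262,230), the bottle at (194,243) and the lens tube at (321,248). The top view shows the rack at (150,192), the grey stud block at (246,187), and the turquoise look-alike at (378,198).

Candidates:
- **Gauge grip:** the blue block at top (136,189), or the blue screwdriver at (134,145). I choose the block in the rack.
- **Stud:** grey at (246,187), or turquoise at (378,198). I choose grey.

Next I'll measure these.

```bash
cat > h.py <<'E'
import numpy as np,cv2,pickle
def cloud(s):
    z=s["range_z"].astype(float);v,u=np.indices(z.shape)
    P=np.stack([(u-s["cx"])/s["fx"]*z,(v-s["cy"])/s["fy"]*z,z],-1)
    W=(P-s["t"])@s["R"]; W[z<=0]=np.nan
    return W
def proj(s,X):
    c=np.asarray(X)@s["R"].T+s["t"]; return c[...,:2]/c[...,2:]*[s["fx"],s["fy"]]+[s["cx"],s["cy"]]
E
python3 - <<'E'
from h import *
for n in ["top","side"]:
    s=pickle.load(open(n+"0.pkl","rb"));W=cloud(s);p=s["pixels"].astype(int);print(n,"cam",-s["R"].T@s["t"])
    hsv=cv2.cvtColor(s["pixels"],cv2.COLOR_RGB2HSV)
    if n=="top": pts=dict(grip=(136,189),table=(180,150),studtop=(246,187),shL=(233,189),shR=(261,184),bottle=(210,140),lens=(222,238),chair=(30,200),base=(231,340),yel=(153,204),whitep=(140,178))
    else: pts=dict(grip=(243,258),dark=(100,330),stud=(262,225),lens=(321,248),bot=(194,243),hook=(220,300))
    for k,(u,v) in pts.items(): print(k,W[v,u].round(3),p[v,u])
    m=(hsv[...,0]>100)&(hsv[...,0]<125)&(hsv[...,1]>150)
    l,c,st,ce=cv2.connectedComponentsWithStats(m.astype(np.uint8))[0:4]
    for i in range(1,l):
        if st[i,4]>15:
            q=W[c==i]; print("blue",st[i],np.nanmedian(q,0).round(3),np.nanmin(q,0).round(3),np.nanmax(q,0).round(3))
    if n=="top":
        # heights map rack region and stud region
        for nm,(x0,x1,y0,y1) in dict(stud=(220,275,168,205),rack=(118,185,155,225)).items():
            q=W[y0:y1,x0:x1].reshape(-1,3);
            for lo,hi in [(0.006,0.02),(.02,.035),(.035,.05),(.05,.075),(.1,.2)]:
                k=q[(q[:,2]>lo)&(q[:,2]<hi)]
                if len(k)>8:
                    r=cv2.minAreaRect(k[:,:2].astype(np.float32)*1000); print(nm,lo,hi,len(k),k.mean(0).round(3),np.round(r[0],1),np.round(r[1],1),round(r[2],1))
E
```

```text
top cam [ 0.44451069 -0.0784808   1.10849041]
grip [0.502 0.255 0.143] [ 34  84 153]
table [0.635 0.173 0.   ] [144 138 126]
studtop [ 0.519 -0.038  0.063] [243 244 243]
shL [0.516 0.003 0.012] [69 74 71]
shR [ 0.533 -0.082  0.01 ] [65 70 68]
bottle [0.658 0.073 0.052] [73 56 43]
lens [0.369 0.029 0.045] [96 94 88]
chair [0.465 0.52  0.175] [37 34 32]
base [ 0.081 -0.006  0.055] [27 31 35]
yel [0.464 0.237 0.044] [238 179  58]
whitep [0.541 0.279 0.046] [206 207 207]
blue [133 128   4  15  47] [0.677 0.315 0.01 ] [0.656 0.31  0.005] [0.7   0.32  0.015]
blue [128 183  18  13 131] [0.502 0.255 0.144] [0.486 0.238 0.109] [0.518 0.281 0.15 ]
blue [429 285  10   5  23] [ 0.1   -0.953 -0.698] [ 0.098 -0.973 -0.753] [ 0.146 -0.822 -0.413]
blue [412 289  20  44 433] [-0.015 -0.884 -0.702] [-0.106 -0.911 -0.787] [ 0.076 -0.869 -0.644]
stud 0.006 0.02 442 [ 0.524 -0.04   0.013] [530.  -37.1] [ 60.1 134. ] 18.5
stud 0.02 0.035 162 [ 0.521 -0.028  0.027] [521.7 -28.6] [40.1 85.9] 17.2
stud 0.05 0.075 84 [ 0.524 -0.037  0.058] [524.6 -36.7] [39.7 17.7] 19.4
rack 0.006 0.02 465 [0.504 0.252 0.01 ] [521.3 273.7] [206.  179.1] 8.1
rack 0.02 0.035 443 [0.502 0.248 0.027] [503.8 258.9] [133.7 108.7] 33.7
rack 0.035 0.05 285 [0.503 0.254 0.043] [502.1 255.4] [98.1 93.4] 32.9
rack 0.05 0.075 57 [0.502 0.249 0.064] [503.9 254.4] [72.1 60.1] 89.9
rack 0.1 0.2 266 [0.504 0.254 0.127] [504.2 258. ] [20.6 90.5] 33.9
side cam [0.36103244 0.85933202 0.52290838]
grip [0.498 0.282 0.139] [ 70 103 160]
dark [0.62  0.526 0.177] [83 76 71]
stud [ 0.52  -0.028  0.039] [231 229 228]
lens [0.366 0.05  0.034] [62 58 56]
bot [0.66  0.093 0.041] [115  74  53]
hook [0.486 0.464 0.193] [54 51 48]
blue [237 247  12  10  63] [0.503 0.271 0.144] [0.491 0.253 0.143] [0.514 0.282 0.146]
```

```bash
python3 - <<'E'
from h import *
s=pickle.load(open("top0.pkl","rb"));W=cloud(s)
a=s["pixels"][165:220,118:188,::-1];cv2.imwrite("pics/rack0.png",cv2.resize(a,None,fx=9,fy=9,interpolation=2))
c=np.array([.5246,-.0367])
for yaw in [18.5]:
    t=np.radians(yaw);ex=np.array([np.cos(t),np.sin(t)]);ey=np.array([-ex[1],ex[0]])
    q=W[165:208,218:278].reshape(-1,3);d=q[:,:2]-c;x=d@ex;y=d@ey
    for lo in range(-70,75,5):
        k=(abs(x)<.015)&(y*1000>=lo)&(y*1000<lo+5)
        if k.sum(): print(lo,k.sum(),np.round(np.median(q[k,2])*1000,1),end=' | ')
    k=q[:,2]>.045; print("\ntop",k.sum(),x[k].min(),x[k].max(),y[k].min(),y[k].max(),q[k,2].max())
    k=(q[:,2]>.006); print("all",x[k].min(),x[k].max(),y[k].min(),y[k].max())
q=W[160:222,118:188].reshape(-1,3)
k=q[:,2]>.08; m=q[k]; 
for lo,hi in [(.08,.1),(.1,.112),(.112,.135),(.135,.16)]:
    k=q[(q[:,2]>lo)&(q[:,2]<hi)]; print(lo,len(k),k.mean(0).round(4) if len(k) else 0, cv2.minAreaRect(k[:,:2].astype(np.float32)*1000) if len(k) else 0)
E
```

```text
-70 15 -1.3 | -65 16 11.7 | -60 15 12.2 | -55 16 12.3 | -50 15 12.8 | -45 16 11.0 | -40 16 11.9 | -35 16 19.6 | -30 18 20.6 | -25 15 19.4 | -20 16 19.6 | -15 14 20.8 | -10 19 56.2 | -5 16 59.6 | 0 19 59.6 | 5 15 56.6 | 10 16 29.6 | 15 18 30.3 | 20 16 29.7 | 25 16 31.0 | 30 17 29.1 | 35 14 11.6 | 40 15 11.2 | 45 15 11.4 | 50 18 13.9 | 55 15 11.1 | 60 16 11.4 | 65 14 -1.3 | 70 15 0.7 | 
top 85 -0.019846318307420726 0.019844462503938922 -0.008987452950614457 0.008912111794753104 0.06341396631863487
all -0.02509202023192731 0.035002461945815334 -0.09824633495479129 0.0649516164080443
0.08 65 [0.5011 0.2494 0.0898] ((500.2738037109375, 251.97869873046875), (13.204985618591309, 86.97099304199219), 42.183528900146484)
0.1 86 [0.506  0.2505 0.1083] ((503.64453125, 257.5615539550781), (16.24696159362793, 90.47709655761719), 33.19832229614258)
0.112 59 [0.5014 0.2538 0.1203] ((502.7747497558594, 256.4486999511719), (16.352535247802734, 85.21572875976562), 35.142093658447266)
0.135 121 [0.5038 0.257  0.1445] ((503.8601379394531, 258.484130859375), (20.58523941040039, 40.664581298828125), 34.11286163330078)
```

View pics/rack0.png

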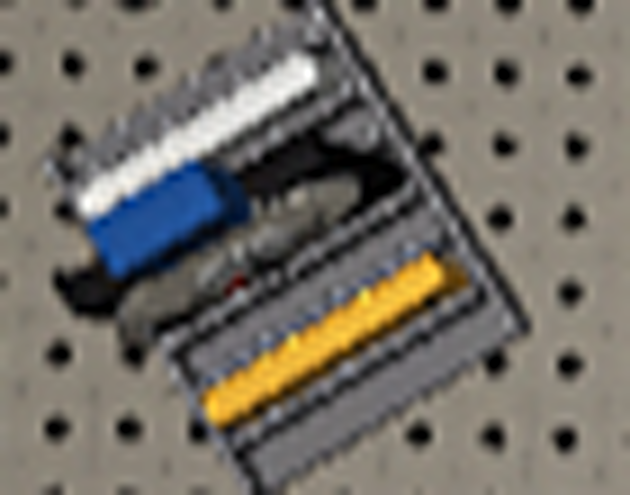

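```bash
cat >> h.py <<'E'
from scipy.spatial.transform import Rotation as Ro
def rot(q): return Ro.from_quat(q,scalar_first=True)
def goal(state,pos,yaw,tilt=0,flip=1):
    """tool x = -gauge z, tool z = flip*gauge x; gauge yaw about world z then tilt about gauge x. returns linear mm, rotvec deg in tool axes"""
    G=(Ro.from_euler('z',yaw)*Ro.from_euler('x',tilt)).as_matrix()
    x=-G[:,2];z=flip*G[:,0];y=np.cross(z,x)
    T=Ro.from_matrix(np.stack([x,y,z],1)); C=rot(state["tcp_rot"])
    lin=C.inv().apply(np.asarray(pos)-state["eef_pos"])*1000
    rv=(C.inv()*T).as_rotvec(degrees=True)
    return lin.round(2),rv.round(2)
E
python3 - <<'E'
from h import *
from plant import arm
s=arm.sense();print(s['t'],s['joint_positions'].round(3),rot(s["tcp_rot"]).as_matrix().round(3))
for f in (1,-1): print(f,goal(s,[.504,.2585,.25],np.radians(34),0,f),goal(s,[.504,.2585,.25],np.radians(18.5),0,f))
E
```

```text
1.65 [ 1.261  0.351  1.652 -0.     1.139 -0.085] [[ 0.    -0.975  0.223]
 [-0.     0.223  0.975]
 [-1.    -0.    -0.   ]]
1 (array([ -37.86, -433.72, -185.64]), array([43.12, -0.  ,  0.  ])) (array([ -37.86, -433.72, -185.64]), array([58.62, -0.  ,  0.  ]))
-1 (array([ -37.86, -433.72, -185.64]), array([-136.88,   -0.  ,   -0.  ])) (array([ -37.86, -433.72, -185.64]), array([-121.38,   -0.  ,   -0.  ]))
```

Request:
jog_arm([
  {"linear": [-60, -40, -20], "delta_rot": [0, 0, 0], "jaw": 93},
  {"linear": [-60, -80, -40], "delta_rot": [8, 0, 0], "jaw": 93},
  {"linear": [-60, -120, -60], "delta_rot": [16, 0, 0], "jaw": 93},
  {"linear": [-60, -160, -75], "delta_rot": [24, 0, 0], "jaw": 93},
  {"linear": [-60, -200, -90], "delta_rot": [32, 0, 0], "jaw": 93},
])

```text
t: 2.15
eef_pos: [0.299, 0.4023, 0.2726]
tcp_rot: [0.654, -0.269, 0.653, 0.269]
contact_force: [0.2, 1.1, 0.7]
width: 0.998
```

```bash
python3 - <<'E'
from h import *
from plant import arm
s=arm.sense();print(s['t'],s['eef_pos'],s['joint_positions'].round(3))
print(goal(s,[.504,.2585,.22],np.radians(34)))
E
```

```text
2.15 [0.29903204 0.40232736 0.2726408 ] [ 0.839  0.201  1.697 -0.     1.242  0.057]
(array([  52.71, -246.46,   44.13]), array([10.78,  0.06,  0.  ]))
```

Request:
jog_arm([
  {"linear": [0, -45, 8], "delta_rot": [5, 0, 0], "jaw": 93},
  {"linear": [0, -95, 17], "delta_rot": [10.8, 0, 0], "jaw": 93},
  {"linear": [10, -145, 26], "delta_rot": [10.8, 0, 0], "jaw": 93},
  {"linear": [20, -195, 35], "delta_rot": [10.8, 0, 0], "jaw": 93},
  {"linear": [30, -246, 44], "delta_rot": [10.8, 0, 0], "jaw": 93},
])

```text
t: 2.65
eef_pos: [0.4994, 0.2613, 0.2438]
tcp_rot: [0.677, -0.206, 0.676, 0.207]
contact_force: [0.1, 0.7, 0.1]
width: 1.0
```

```bash
python3 - <<'E'
from h import *
from plant import arm
for n in ["wrist","top","side"]:
    w=arm.snapshot(n); cv2.imwrite(f"pics/{n}1.png",w["pixels"][:,:,::-1]);pickle.dump(w,open(n+"1.pkl","wb"))
s=arm.sense();print(s['t'],s['eef_pos'],s['joint_positions'].round(3))
w=pickle.load(open("wrist1.pkl","rb"));W=cloud(w)
hsv=cv2.cvtColor(w["pixels"],cv2.COLOR_RGB2HSV);m=(hsv[...,0]>100)&(hsv[...,0]<125)&(hsv[...,1]>150)&(W[...,2]>.14)&(W[...,2]<.155)
q=W[m];print(len(q),q.mean(0) if len(q) else 0, cv2.minAreaRect(q[:,:2].astype(np.float32)*1000) if len(q) else 0)
print(goal(s,[.504,.2585,.136],np.radians(34)))
E
```

```text
2.8 [0.49917846 0.2609709  0.24305553] [ 0.399  0.345  1.58   0.     1.217 -0.191]
608 [0.50429348 0.25920397 0.14547028] ((504.5671081542969, 259.8085021972656), (16.101943969726562, 40.43849182128906), 33.734310150146484)
(array([107.05,  -4.77,   2.68]), array([-0.23, -0.03, -0.02]))
```

View pics/wrist1.png

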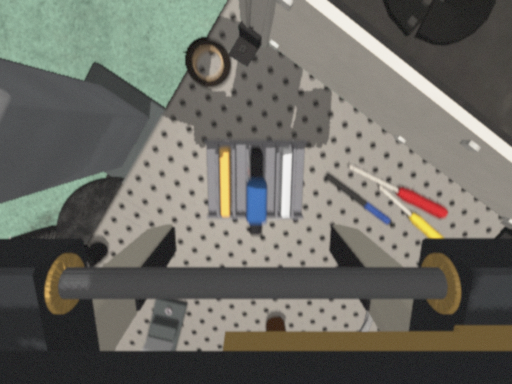

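View pics/top1.png

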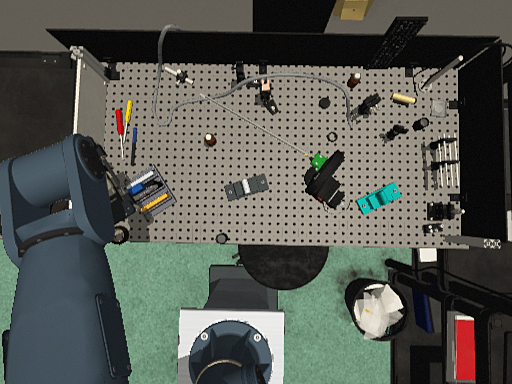

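The wrist view shows the blue grip at (257,200), centred between the fingers in the middle slot. The yellow plate is at (225,182) and the white plate at (286,182). The grip measures about (0.504, 0.259), which agrees with the top view.

Request:
jog_arm([
  {"linear": [25, -4.5, 2.5], "delta_rot": [-0.2, 0, 0], "jaw": 93},
  {"linear": [55, -4.5, 2.5], "delta_rot": [-0.2, 0, 0], "jaw": 93},
  {"linear": [85, -4.5, 2.5], "delta_rot": [-0.2, 0, 0], "jaw": 93},
  {"linear": [106, -4.5, 2.5], "delta_rot": [-0.2, 0, 0], "jaw": 93},
  {"linear": [107, -4.5, 2.5], "delta_rot": [-0.2, 0, 0], "jaw": 93},
])

```text
t: 3.3
eef_pos: [0.5017, 0.2589, 0.134]
tcp_rot: [0.674, -0.207, 0.678, 0.207]
contact_force: [-0.8, -0.4, 0.6]
width: 1.001
```

Request:
jog_arm([
  {"linear": [0, 0, 0], "delta_rot": [0, 0, 0], "jaw": 50},
  {"linear": [0, 0, 0], "delta_rot": [0, 0, 0], "jaw": 30},
  {"linear": [0, 0, 0], "delta_rot": [0, 0, 0], "jaw": 10},
  {"linear": [0, 0, 0], "delta_rot": [0, 0, 0], "jaw": 10},
  {"linear": [0, 0, 0], "delta_rot": [0, 0, 0], "jaw": 10},
], squeeze=40)

```text
t: 3.8
eef_pos: [0.5019, 0.259, 0.1345]
tcp_rot: [0.675, -0.207, 0.678, 0.207]
contact_force: [0.5, -0.4, 0.3]
width: 0.622
```

```bash
python3 - <<'E'
from h import *
from plant import arm
s=arm.sense();print(s)
print(rot(s["tcp_rot"]).as_matrix().round(3))
E
```

```text
{'t': 3.8, 'joint_positions': array([ 3.93805008e-01,  4.69734312e-01,  1.68297535e+00,  4.27099088e-04,
        9.92852278e-01, -2.00414095e-01]), 'dq': array([-3.03889570e-03,  6.34952289e-03,  3.04869741e-03, -1.49345836e-03,
       -9.50972038e-05,  1.60497212e-04]), 'tau': array([ 6.74984395e-02, -5.37693822e+01, -2.57927853e+01,  6.48143585e-02,
        4.81615774e-02,  9.68154236e-04]), 'eef_pos': array([0.50186041, 0.25899231, 0.1345387 ]), 'tcp_rot': array([ 0.67473997, -0.20694113,  0.67755796,  0.20692161]), 'contact_force': array([ 0.47635015, -0.38554449,  0.26083755]), 'moment': array([-0.09924671,  0.04601179,  0.01351104]), 'width': 0.6219066256405889}
[[-0.004 -0.56   0.829]
 [-0.001  0.829  0.56 ]
 [-1.     0.001 -0.004]]
```

Request:
jog_arm([
  {"linear": [0, 0, 1.5], "delta_rot": [0, 0, 0], "jaw": 10},
  {"linear": [0, 0, 1.5], "delta_rot": [0, 0, 0], "jaw": 10},
  {"linear": [0, 0, 1.5], "delta_rot": [0, 0, 0], "jaw": 10},
  {"linear": [0, 0, 1.5], "delta_rot": [0, 0, 0], "jaw": 10},
  {"linear": [0, 0, 1.5], "delta_rot": [0, 0, 0], "jaw": 10},
])

```text
t: 4.3
eef_pos: [0.5031, 0.2598, 0.1345]
tcp_rot: [0.675, -0.207, 0.678, 0.207]
contact_force: [0.7, 0.0, 0.0]
width: 0.209
```

Request:
jog_arm([
  {"linear": [0, 0, 0], "delta_rot": [0, 0, 0], "jaw": 10},
  {"linear": [0, 0, 0], "delta_rot": [0, 0, 0], "jaw": 10},
  {"linear": [0, 0, 0], "delta_rot": [0, 0, 0], "jaw": 10},
  {"linear": [0, 0, 0], "delta_rot": [0, 0, 0], "jaw": 10},
  {"linear": [0, 0, 0], "delta_rot": [0, 0, 0], "jaw": 10},
])

```text
t: 4.8
eef_pos: [0.5031, 0.2598, 0.1345]
tcp_rot: [0.675, -0.207, 0.678, 0.207]
contact_force: [0.2, -0.8, 1.5]
width: 0.206
```

Request:
jog_arm([
  {"linear": [-10, 0, 0], "delta_rot": [0, 0, 0], "jaw": 10},
  {"linear": [-30, 0, 0], "delta_rot": [0, 0, 0], "jaw": 10},
  {"linear": [-50, 0, 0], "delta_rot": [0, 0, 0], "jaw": 10},
  {"linear": [-75, 0, 0], "delta_rot": [0, 0, 0], "jaw": 10},
  {"linear": [-100, 0, 0], "delta_rot": [0, 0, 0], "jaw": 10},
], squeeze=50)

```text
t: 5.3
eef_pos: [0.5032, 0.2598, 0.2359]
tcp_rot: [0.675, -0.207, 0.678, 0.207]
contact_force: [0.9, 0.0, -2.2]
width: 0.204
```

Request:
jog_arm([
  {"linear": [0, 0, 0], "delta_rot": [0, 0, 0], "jaw": 10},
  {"linear": [0, 0, 0], "delta_rot": [0, 0, 0], "jaw": 10},
])

```text
t: 5.5
eef_pos: [0.503, 0.2597, 0.2356]
tcp_rot: [0.675, -0.207, 0.678, 0.207]
contact_force: [0.4, 0.2, -4.1]
width: 0.205
```

```bash
python3 - <<'E'
from h import *
from plant import arm
for n in ["wrist","top","side"]:
    w=arm.snapshot(n); cv2.imwrite(f"pics/{n}2.png",w["pixels"][:,:,::-1]);pickle.dump(w,open(n+"2.pkl","wb"))
s=arm.sense();print(s['t'],s['eef_pos'],s['contact_force'],s['width'])
print(goal(s,[.5246,-.0367,.061+.1265+.03],np.radians(18.5)))
a=cv2.imread("pics/top2.png")[140:240,100:200];cv2.imwrite("pics/t2c.png",cv2.resize(a,None,fx=5,fy=5,interpolation=2))
E
```

```text
5.65 [0.50254849 0.25957371 0.23437351] [-0.35949903 -0.1490487  -2.75551253] 0.2041635471142166
(array([  17.41, -257.9 , -147.43]), array([15.53, -0.39, -0.05]))
```

View pics/t2c.png

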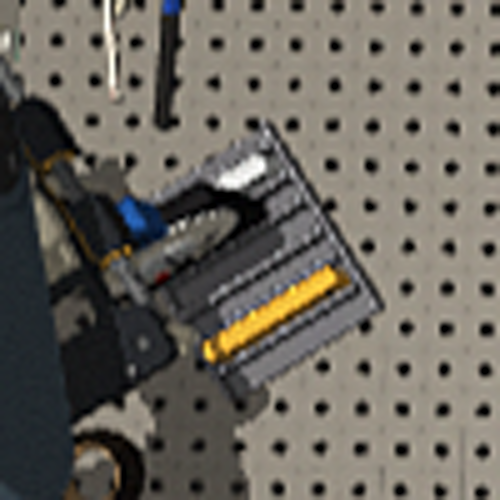

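View pics/side2.png

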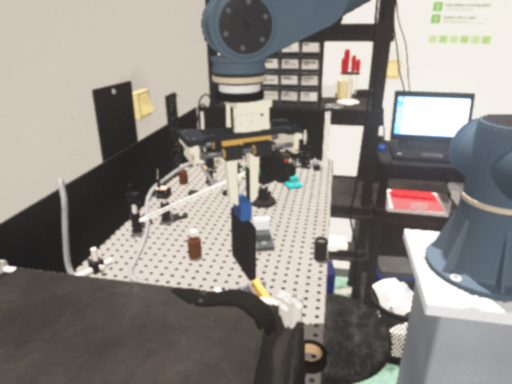

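View pics/wrist2.png

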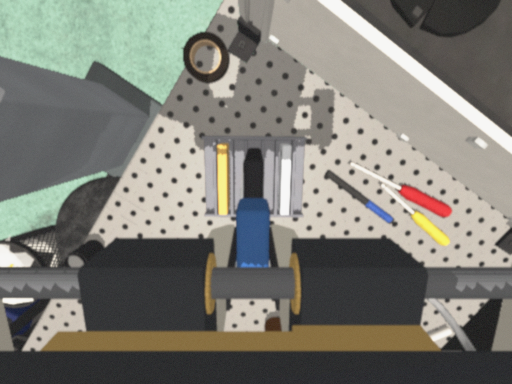

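Request:
jog_arm([
  {"linear": [0, -20, -11], "delta_rot": [1.5, 0, 0], "jaw": 10},
  {"linear": [0, -46, -26], "delta_rot": [3, 0, 0], "jaw": 10},
  {"linear": [0, -72, -41], "delta_rot": [4.5, 0, 0], "jaw": 10},
  {"linear": [0, -98, -56], "delta_rot": [6, 0, 0], "jaw": 10},
  {"linear": [0, -124, -71], "delta_rot": [7.5, 0, 0], "jaw": 10},
])

```text
t: 6.15
eef_pos: [0.5126, 0.1159, 0.2335]
tcp_rot: [0.685, -0.162, 0.691, 0.162]
contact_force: [0.8, 0.4, -2.4]
width: 0.204
```

```bash
python3 - <<'E'
from h import *
from plant import arm
s=arm.sense();print(s['t'],s['eef_pos'],s['contact_force'],s['width'])
print(goal(s,[.5246,-.0367,.061+.1265+.03],np.radians(18.5)))
E
```

```text
6.15 [0.51263047 0.11585404 0.23352897] [ 0.76143674  0.43711053 -2.40114739] 0.20378320138011605
(array([  16.32, -141.91,  -57.17]), array([ 7.98, -0.5 , -0.05]))
```

Request:
jog_arm([
  {"linear": [0, -35, -14], "delta_rot": [2, -0.2, 0], "jaw": 10},
  {"linear": [0, -70, -28], "delta_rot": [4, -0.5, 0], "jaw": 10},
  {"linear": [0, -105, -42], "delta_rot": [6, -0.5, 0], "jaw": 10},
  {"linear": [3, -130, -52], "delta_rot": [8, -0.5, 0], "jaw": 10},
  {"linear": [6, -142, -57], "delta_rot": [8, -0.5, 0], "jaw": 10},
])

```text
t: 6.65
eef_pos: [0.5245, -0.0386, 0.2268]
tcp_rot: [0.698, -0.112, 0.699, 0.113]
contact_force: [-0.1, -0.0, -2.1]
width: 0.208
```

Request:
jog_arm([
  {"linear": [2, 0, 0], "delta_rot": [0, 0, 0], "jaw": 10},
  {"linear": [2, 0, 0], "delta_rot": [0, 0, 0], "jaw": 10},
])

```text
t: 6.85
eef_pos: [0.5241, -0.0379, 0.2239]
tcp_rot: [0.697, -0.112, 0.699, 0.114]
contact_force: [-0.0, -0.2, -3.1]
width: 0.207
```

```bash
python3 - <<'E'
from h import *
from plant import arm
for n in ["wrist","top","side"]:
    w=arm.snapshot(n); cv2.imwrite(f"pics/{n}3.png",w["pixels"][:,:,::-1]);pickle.dump(w,open(n+"3.pkl","wb"))
s=arm.sense();print(s['t'],s['eef_pos'],s['contact_force'],s['width'])
print(goal(s,[.5246,-.0367,.061+.1265],np.radians(18.5)))
a=cv2.imread("pics/top3.png")[130:240,200:300];cv2.imwrite("pics/t3c.png",cv2.resize(a,None,fx=5,fy=5,interpolation=2))
a=cv2.imread("pics/side3.png")[130:270,200:320];cv2.imwrite("pics/s3c.png",cv2.resize(a,None,fx=4,fy=4,interpolation=2))
E
```

```text
7.0 [ 0.52453291 -0.03743577  0.22475564] [-0.58470404  0.27951437 -2.25165884] 0.2031585130501455
(array([37.26,  0.62,  0.35]), array([-0.06, -0.08, -0.08]))
```

View pics/t3c.png

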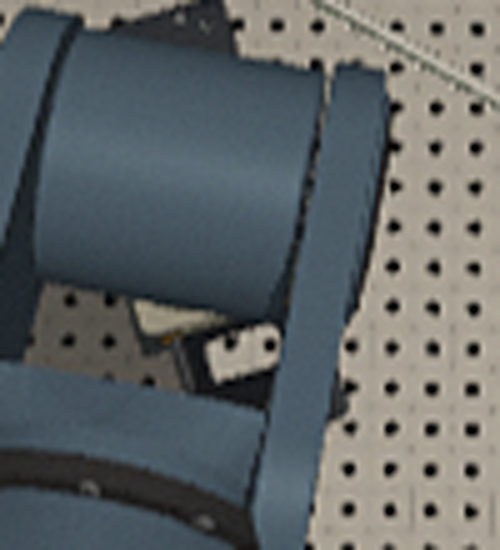

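View pics/s3c.png

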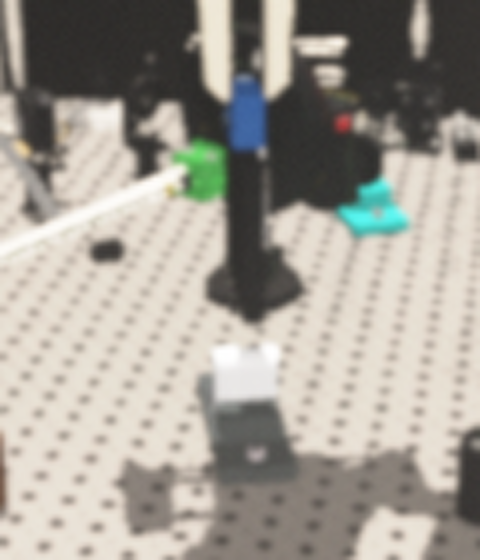

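View pics/wrist3.png

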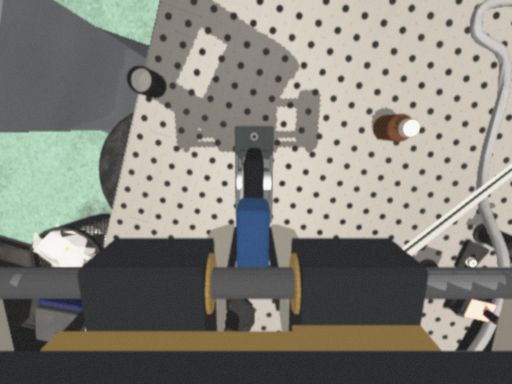

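```bash
python3 - <<'E'
from h import *
for n,foot,yaw in [("top0",[.5042,.259,.008],34),("top2",[.5036,.2588,.108],34)]:
    s=pickle.load(open(n+".pkl","rb"));W=cloud(s);p=s["pixels"].astype(int)
    G=Ro.from_euler('z',yaw,degrees=True).as_matrix()
    L=(W-np.array(foot))@G
    red=(p[...,0]-np.maximum(p[...,1],p[...,2]))
    u0,v0=proj(s,np.array(foot)+G@[-.008,.01,.033]);u0,v0=int(u0),int(v0)
    print(n,u0,v0)
    sub=red[v0-8:v0+9,u0-10:u0+11]
    for dv,du in zip(*np.where(sub>15)):
        v,u=v0-8+dv,u0-10+du; print(u,v,red[v,u],p[v,u],(L[v,u]*1000).round(1))
    # ray-plane hypothesised x=-.009: predicted pixel for m
    for m in (.2,.25,.3,.35,.4,.45): print(m,proj(s,np.array(foot)+G@[-.009,.036*np.sin(m),.066-.036*np.cos(m)]).round(2))
E
```

```text
top0 145 194
144 195 33 [94 61 59] [-8.8 12.1 39. ]
143 196 25 [73 48 48] [-9.2 16.8 36.6]
144 196 59 [66  7  4] [-9.9 15.3 32.1]
143 197 33 [53 20 20] [-6.9 24.  13.7]
155 199 49 [180 131  58] [-36.5  -9.1  38.8]
154 200 57 [204 147  39] [-36.9  -4.4  35.9]
155 200 61 [241 180  54] [-39.1  -7.5  38.8]
152 201 52 [180 128  49] [-36.2   2.2  35.9]
153 201 55 [198 143  45] [-37.6  -0.   34.5]
154 201 56 [243 187  55] [-39.6  -3.1  37. ]
155 201 53 [236 183  59] [-40.9  -5.2  35.3]
150 202 24 [214 190  91] [-36.2   7.9  39.4]
151 202 57 [193 136  34] [-37.4   5.9  37.3]
152 202 61 [241 180  52] [-38.8   3.6  36.3]
153 202 55 [237 182  57] [-39.9   1.8  33.4]
154 202 51 [238 187  61] [-42.   -1.3  36.1]
155 202 48 [247 199  65] [-43.4  -3.6  35. ]
0.2 [146.34 194.3 ]
0.25 [145.8  194.61]
0.3 [145.25 194.91]
0.35 [144.71 195.21]
0.4 [144.16 195.51]
0.45 [143.61 195.79]
top2 133 192
125 189 40 [147 107  36] [-39.6 -33.1 236.8]
123 190 34 [129  95  33] [-39.9 -29.2 239.7]
124 190 17 [59 42 17] [-40.  -29.9 235.7]
125 190 42 [151 109  31] [-40.2 -30.6 231.9]
123 191 31 [131 100  57] [-40.4 -26.6 234.6]
131 194 19 [96 77 75] [-9.2 14.8 41.9]
132 194 31 [77 46 43] [-9.6 13.8 37.4]
133 194 35 [82 47 45] [-10.2  12.5  33.6]
131 195 40 [87 47 42] [-9.4 18.7 32.9]
132 195 60 [61  1  1] [-9.8 17.7 28.1]
133 195 36 [37  1  1] [-7.5 19.7 12.1]
131 196 28 [36  8  7] [-6.7 26.1 11.3]
132 196 20 [20  0  0] [-7.7 24.2  9.4]
0.2 [134.84 192.61]
0.25 [134.23 192.95]
0.3 [133.62 193.29]
0.35 [133.01 193.61]
0.4 [132.4  193.94]
0.45 [131.78 194.25]
```

Everything is aligned above the stud: the wrist view shows the gauge over the ridge at (255,183). The final pose hides the dial from the cameras, and the top view only gives the mark roughly, at about 0.4 rad. I'll turn the dial to the side camera to measure it before placing.

Request:
jog_arm([
  {"linear": [-30, 30, 0], "delta_rot": [8.5, 0, 0], "jaw": 10},
  {"linear": [-60, 65, -5], "delta_rot": [17, 0, 0], "jaw": 10},
  {"linear": [-90, 100, -10], "delta_rot": [25.5, 0, 0], "jaw": 10},
  {"linear": [-110, 140, -15], "delta_rot": [34, 0, 0], "jaw": 10},
  {"linear": [-125, 180, -20], "delta_rot": [42.5, 0, 0], "jaw": 10},
])

```text
t: 7.5
eef_pos: [0.4491, 0.1267, 0.3509]
tcp_rot: [0.692, 0.146, 0.692, -0.145]
contact_force: [0.8, 0.5, -1.8]
width: 0.207
```

```bash
python3 - <<'E'
from h import *
from plant import arm
s=arm.sense();print(s['t'],s['eef_pos'],s['contact_force'],s['width'],s['joint_positions'].round(2))
print(goal(s,[.45,.2,.35],np.radians(-78)))
E
```

```text
7.5 [0.44908245 0.12668698 0.3508756 ] [ 0.83129601  0.51929575 -1.81213927] 0.20697963057788826 [0.17 0.08 1.65 0.   1.41 0.59]
(array([  0.99,  67.51, -28.61]), array([54.32, -0.06, -0.08]))
```

Request:
jog_arm([
  {"linear": [0, 13, -6], "delta_rot": [8.5, 0, 0], "jaw": 10},
  {"linear": [0, 27, -12], "delta_rot": [17, 0, 0], "jaw": 10},
  {"linear": [0, 40, -18], "delta_rot": [25.5, 0, 0], "jaw": 10},
  {"linear": [0, 54, -24], "delta_rot": [34, 0, 0], "jaw": 10},
  {"linear": [0, 67, -28], "delta_rot": [42.5, 0, 0], "jaw": 10},
])

```text
t: 8.0
eef_pos: [0.4498, 0.2008, 0.3512]
tcp_rot: [0.591, 0.388, 0.592, -0.387]
contact_force: [0.0, 0.2, -2.4]
width: 0.201
```

Request:
jog_arm([
  {"linear": [0, 0, 0], "delta_rot": [6, 0, 0], "jaw": 10},
  {"linear": [0, 0, 0], "delta_rot": [11, 0, 0], "jaw": 10},
  {"linear": [0, 0, 0], "delta_rot": [11, 0, 0], "jaw": 10},
  {"linear": [0, 0, 0], "delta_rot": [11, 0, 0], "jaw": 10},
  {"linear": [0, 0, 0], "delta_rot": [11, 0, 0], "jaw": 10},
])

```text
t: 8.5
eef_pos: [0.4496, 0.201, 0.3513]
tcp_rot: [0.552, 0.442, 0.552, -0.441]
contact_force: [0.5, -0.2, -1.6]
width: 0.201
```

Request:
jog_arm([
  {"linear": [0, 0, 0], "delta_rot": [0, 0, 0], "jaw": 10},
  {"linear": [0, 0, 0], "delta_rot": [0, 0, 0], "jaw": 10},
  {"linear": [0, 0, 0], "delta_rot": [0, 0, 0], "jaw": 10},
  {"linear": [0, 0, 0], "delta_rot": [0, 0, 0], "jaw": 10},
  {"linear": [0, 0, 0], "delta_rot": [0, 0, 0], "jaw": 10},
])

```text
t: 9.0
eef_pos: [0.4496, 0.201, 0.3513]
tcp_rot: [0.552, 0.442, 0.552, -0.441]
contact_force: [0.0, -0.5, -2.5]
width: 0.202
```

```bash
python3 - <<'E'
from h import *
from plant import arm
w=arm.snapshot("side"); cv2.imwrite(f"pics/side4.png",w["pixels"][:,:,::-1]);pickle.dump(w,open("side4.pkl","wb"))
s=arm.sense();print(s['t'],s['eef_pos'],s['contact_force'],s['width'],s['joint_positions'].round(2)); pickle.dump(s,open("st4.pkl","wb"))
for q in ["mark_centre","pointer_tip","gauge"]: print(q,arm.boxes_of(w,q))
T=rot(s["tcp_rot"]).as_matrix();print(T.round(3))
c=s["eef_pos"]+T@[.0605,0,0];u,v=proj(w,c).astype(int);print(u,v)
a=w["pixels"][max(0,v-50):v+50,u-50:u+50,::-1];cv2.imwrite("pics/s4c.png",cv2.resize(a,None,fx=6,fy=6,interpolation=2))
E
```

```text
9.05 [0.44962955 0.20098487 0.35127927] [ 0.50627988  0.92763294 -2.20254857] 0.20476887223713897 [0.32 0.13 1.59 0.   1.42 1.67]
mark_centre []
pointer_tip []
gauge [{'box': [252.7, 123.2, 58.8, 79.5], 'p': 0.94}, {'box': [269.8, 159.7, 23.2, 22.5], 'p': 0.19}]
[[ 0.001  0.975  0.22 ]
 [ 0.002  0.22  -0.975]
 [-1.     0.001 -0.002]]
278 162
```

View pics/s4c.png

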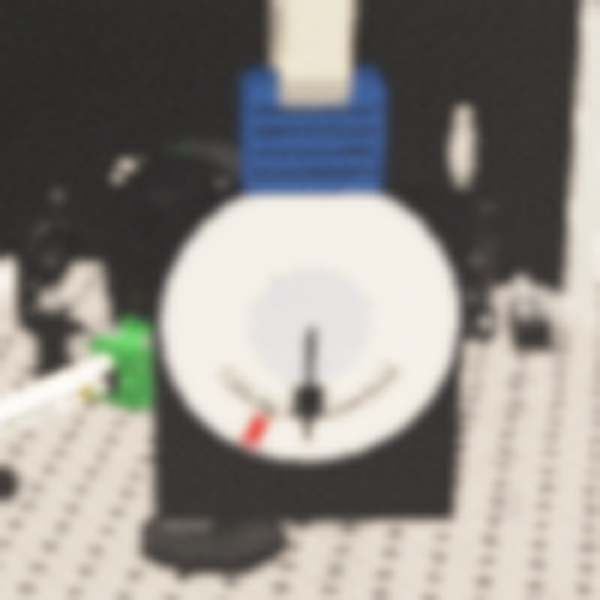

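The crop shows the dial clearly: pivot at about (312,328), pointer plumb with its tip at (307,437), and the red mark at (256,431) on the +y side.

```bash
cat >> h.py <<'E'
def dial(w,s,verbose=1):
    T=rot(s["tcp_rot"]).as_matrix();G=np.stack([T[:,2],T[:,1],-T[:,0]],1)
    if np.linalg.det(G)<0: print("bad")
    piv=s["eef_pos"]+G@[-.0085,0,-.0605]
    # warp to fronto-parallel, 10 px/mm... 8 px per mm
    k=8;N=100*k//2
    g=np.array([[y,z] for y,z in [(-.05,-.05),(.05,-.05),(.05,.05),(-.05,.05)]])
    src=proj(w,np.array([piv+G@[0,y,z] for y,z in g])).astype(np.float32)
    dst=np.array([[(-y+.05)*1000*k,( .05-z)*1000*k] for y,z in g],np.float32)
    H=cv2.getPerspectiveTransform(src,dst)
    return cv2.warpPerspective(w["pixels"],H,(100*k,100*k),flags=cv2.INTER_CUBIC),k
E
python3 - <<'E'
from h import *
w=pickle.load(open("side4.pkl","rb"));s=pickle.load(open("st4.pkl","rb"))
I,k=dial(w,s);J=I.astype(float)
toyz=lambda u,v:(50-u/k,50-v/k)
red=np.clip(J[...,0]-J[...,1:].max(-1)-30,0,None);v,u=np.indices(red.shape)
r=toyz((red*u).sum()/red.sum(),(red*v).sum()/red.sum())
# dial white face: ellipse fit contour
gray=J.mean(-1);m=(gray>150)
m2=m.copy(); m2[:int(.0*800)]=0
n,c,st,ce=cv2.connectedComponentsWithStats(m2.astype(np.uint8)); i=c[330,250] if c[330,250] else 0
print("face",toyz(*ce[i]),st[i]/k)
# grey disc: white minus gray
blu=(J[...,2]-J[...,0]);mm=(blu>6)&(gray>170)&(np.hypot(u-400,v-400)<24*k)
(cx,cy),rad=cv2.minEnclosingCircle(np.argwhere(cv2.morphologyEx(mm.astype(np.uint8),cv2.MORPH_OPEN,np.ones((15,15))))[:,::-1].astype(np.float32))
p=toyz(cx,cy);print("disc",p,rad/k,"red",r)
d=np.subtract(r,p);print("radius",np.hypot(*d),"angle",np.arctan2(d[0],-d[1]))
for nm,b in [("ptr",(gray<110)&(u>300)&(u<520)&(np.hypot(u-cx,v-cy)<38*k))]:
    q=np.argwhere(b);d=np.subtract(toyz(q[:,1].mean(),q[:,0].mean()),p);print(nm,np.arctan2(d[0],-d[1]),len(q), np.hypot(*d))
cv2.circle(I,(int(cx),int(cy)),int(rad),(0,0,255),1);cv2.drawMarker(I,(int(cx),int(cy)),(255,0,255),0,20)
cv2.imwrite("pics/dial4.png",cv2.resize(I[:,:,::-1],(600,600)))
E
```

```text
face (np.float64(-0.9823599781969179), np.float64(-2.014729406222095)) [7.250000e+00 1.200000e+01 8.725000e+01 8.325000e+01 4.563575e+04]
disc (50.0, 50.0) 0.0 red (np.float64(14.633847770692924), np.float64(-35.43637812811701))
radius 92.46696399880939 angle -0.3924717330128124
ptr -1.5130248633806187 103 37.79120266440002
```

View pics/dial4.png

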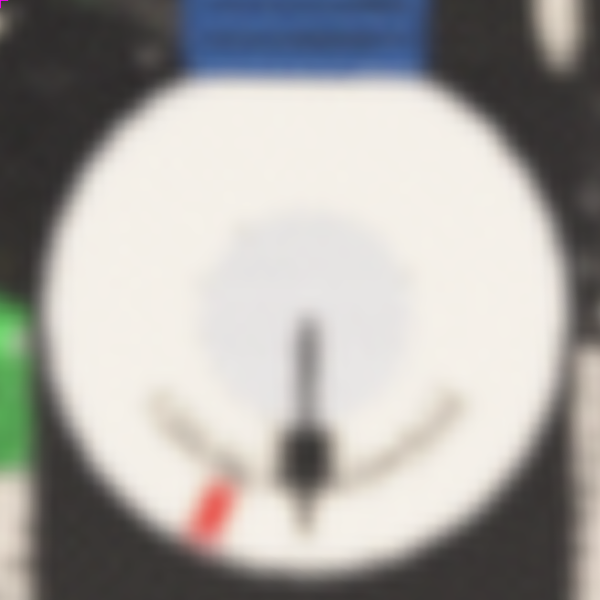

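Request:
jog_arm([
  {"linear": [0, 0, 0], "delta_rot": [0, 0, -6], "jaw": 10},
  {"linear": [0, 0, 0], "delta_rot": [0, 0, -13], "jaw": 10},
  {"linear": [0, 0, 0], "delta_rot": [0, 0, -19], "jaw": 10},
  {"linear": [0, 0, 0], "delta_rot": [0, 0, -24.6], "jaw": 10},
  {"linear": [0, 0, 0], "delta_rot": [0, 0, -24.6], "jaw": 10},
])

```text
t: 9.7
eef_pos: [0.4505, 0.201, 0.3495]
tcp_rot: [0.444, 0.313, 0.634, -0.549]
contact_force: [-0.5, 1.4, -3.1]
width: 0.205
```

Request:
jog_arm([
  {"linear": [0, 0, 0], "delta_rot": [0, 0, 0], "jaw": 10},
  {"linear": [0, 0, 0], "delta_rot": [0, 0, 0], "jaw": 10},
  {"linear": [0, 0, 0], "delta_rot": [0, 0, 0], "jaw": 10},
  {"linear": [0, 0, 0], "delta_rot": [0, 0, 0], "jaw": 10},
  {"linear": [0, 0, 0], "delta_rot": [0, 0, 0], "jaw": 10},
])

```text
t: 10.2
eef_pos: [0.4503, 0.201, 0.3499]
tcp_rot: [0.445, 0.314, 0.634, -0.549]
contact_force: [0.1, 0.5, -2.1]
width: 0.203
```

Request:
jog_arm([
  {"linear": [0, 0, 0], "delta_rot": [0, 0, 0], "jaw": 10},
  {"linear": [0, 0, 0], "delta_rot": [0, 0, 0], "jaw": 10},
  {"linear": [0, 0, 0], "delta_rot": [0, 0, 0], "jaw": 10},
  {"linear": [0, 0, 0], "delta_rot": [0, 0, 0], "jaw": 10},
  {"linear": [0, 0, 0], "delta_rot": [0, 0, 0], "jaw": 10},
])

```text
t: 10.7
eef_pos: [0.4504, 0.201, 0.3498]
tcp_rot: [0.445, 0.314, 0.634, -0.549]
contact_force: [0.2, 0.2, -2.4]
width: 0.207
```

Request:
jog_arm([
  {"linear": [0, 0, 0], "delta_rot": [0, 0, 0], "jaw": 10},
  {"linear": [0, 0, 0], "delta_rot": [0, 0, 0], "jaw": 10},
  {"linear": [0, 0, 0], "delta_rot": [0, 0, 0], "jaw": 10},
])

```text
t: 11.0
eef_pos: [0.4504, 0.201, 0.3498]
tcp_rot: [0.445, 0.314, 0.634, -0.549]
contact_force: [-0.8, -0.3, -2.5]
width: 0.204
```

```bash
python3 - <<'E'
from h import *
from plant import arm
w=arm.snapshot("side");s=arm.sense();pickle.dump(s,open("st5.pkl","wb"));pickle.dump(w,open("side5.pkl","wb"))
print(s['t'],s['eef_pos']);T=rot(s["tcp_rot"]).as_matrix();print(T.round(4)); print("tilt",np.arctan2(T[2,1],-T[2,0]))
I,k=dial(w,s);cv2.imwrite("pics/dial5.png",cv2.resize(I[:,:,::-1],(600,600)))
E
```

```text
11.05 [0.45036092 0.20100665 0.34983034]
[[-0.408   0.8862  0.2196]
 [-0.0905  0.2001 -0.9756]
 [-0.9085 -0.4179 -0.0014]]
tilt -0.43112009335726476
```

View pics/dial5.png

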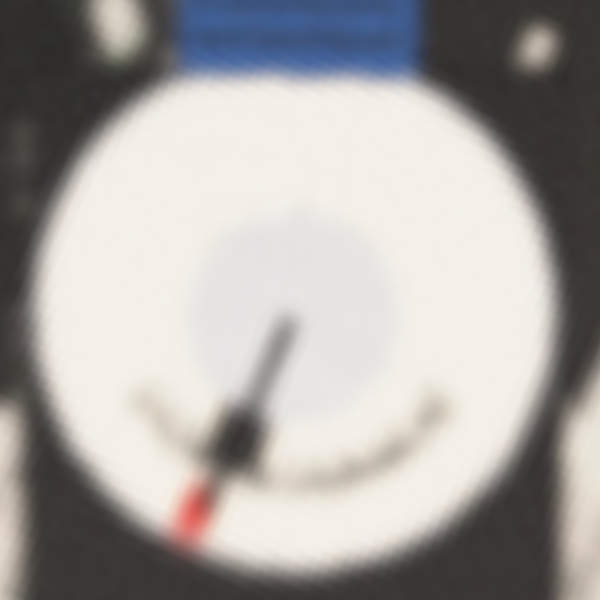

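```bash
python3 - <<'E'
from h import *
for n in "45":
    w=pickle.load(open(f"side{n}.pkl","rb"));s=pickle.load(open(f"st{n}.pkl","rb"))
    I,k=dial(w,s);J=I.astype(float);g=J.mean(-1)
    v,u=np.indices(g.shape)
    # face boundary: fit circle on lower half white/black edge via radial search
    c=np.array([400.,418.])
    for it in range(3):
        P=[]
        for a in np.radians(np.r_[-65:-20:3,-18:66:3,100:130:3,-130:-100:3]):
            rr=np.arange(36*k,49*k);x=c[0]+rr*np.sin(a);y=c[1]+rr*np.cos(a)
            pr=cv2.remap(g.astype(np.float32),x[None].astype(np.float32),y[None].astype(np.float32),1)[0]
            pr=cv2.GaussianBlur(pr[None],(31,1),5)[0];d=np.diff(pr);j=d.argmin()
            if d[j]<-2: P.append((x[j],y[j]))
        P=np.array(P);A=np.c_[2*P,np.ones(len(P))];sol=np.linalg.lstsq(A,(P**2).sum(1),rcond=None)[0];c=sol[:2]
        r=np.hypot(*(P-c).T); ok=abs(r-np.median(r))<8; P=P[ok];A=np.c_[2*P,np.ones(len(P))];sol=np.linalg.lstsq(A,(P**2).sum(1),rcond=None)[0];c=sol[:2]
    print(n,"face c",c/k,"r",np.sqrt(sol[2]+c@c)/k,len(P),np.hypot(*(P-c).T).std()/k)
    d=np.hypot(u-c[0],v-c[1])/k
    red=np.clip(J[...,0]-J[...,1:].max(-1)-25,0,None)*(d<46)
    R=np.array([(red*u).sum(),(red*v).sum()])/red.sum()-c;print(" red",np.hypot(*R)/k,np.arctan2(-R[0],R[1]))
    # pointer ang: dark pixels 3..26mm
    for lo,hi in [(4,19),(20,30),(4,30)]:
        dk=np.clip(170-g,0,None)*(d>lo)*(d<hi)*(abs(np.arctan2(-(u-c[0]),v-c[1])-(0 if n=="4" else .42))<.3)
        X=np.array([(dk*(u-c[0])).sum(),(dk*(v-c[1])).sum()])/dk.sum();print(" ptr",lo,hi,np.arctan2(-X[0],X[1]).round(4))
    # blue bottom edge
    bl=((J[...,2]-J[...,0])>40);xs=np.arange(int(c[0])-130,int(c[0])+130,4);ys=[np.where(bl[:250,x])[0].max() for x in xs];print(" blue edge slope",np.polyfit(xs,ys,1)[0])
E
```

```text
4 face c [50.84903769 51.80247386] r 43.49655891565549 62 0.32127122524889357
 red 37.04603444548161 0.43135767988581103
 ptr 4 19 -0.0224
 ptr 20 30 -0.004
 ptr 4 30 -0.005
 blue edge slope -0.003999125874125931
5 face c [48.97948305 51.69392518] r 43.479359187015326 63 0.2973188445096702
 red 38.24392188811188 0.4557463856487786
 ptr 4 19 0.4091
 ptr 20 30 0.4101
 ptr 4 30 0.4102
 blue edge slope 0.015493881118881116
```

The pointer sits on the mark in the air test. The mark is about 0.435 rad and the pointer reads 0.41 at a tool tilt of −0.431, so I'll use about −0.455 on the stud. Now I'll return above it.

Request:
jog_arm([
  {"linear": [0, 0, 0], "delta_rot": [0, 0, 6], "jaw": 10},
  {"linear": [0, 0, 0], "delta_rot": [0, 0, 12], "jaw": 10},
  {"linear": [0, 0, 0], "delta_rot": [0, 0, 18], "jaw": 10},
  {"linear": [0, 0, 0], "delta_rot": [0, 0, 24.6], "jaw": 10},
  {"linear": [0, 0, 0], "delta_rot": [0, 0, 24.6], "jaw": 10},
], squeeze=60)

```text
t: 11.55
eef_pos: [0.4491, 0.2009, 0.3509]
tcp_rot: [0.552, 0.442, 0.552, -0.441]
contact_force: [-0.4, 0.1, -0.7]
width: 0.202
```

```bash
python3 - <<'E'
from h import *
from plant import arm
s=arm.sense();print(s['t'],s['eef_pos'],s['contact_force'],s['width'])
print(goal(s,[.5246,-.0367,.3],np.radians(18.5)))
E
```

```text
11.55 [0.44906932 0.20085431 0.35090976] [-0.36794865  0.09891658 -0.68314126] 0.20195030054743637
(array([ 50.53,  21.32, 248.44]), array([-9.579e+01,  1.000e-02, -1.500e-01]))
```

Request:
jog_arm([
  {"linear": [0, 2, 25], "delta_rot": [-8.5, 0, 0], "jaw": 10},
  {"linear": [0, 4, 50], "delta_rot": [-17, 0, 0], "jaw": 10},
  {"linear": [10, 6, 75], "delta_rot": [-25.5, 0, 0], "jaw": 10},
  {"linear": [15, 8, 100], "delta_rot": [-34, 0, 0], "jaw": 10},
  {"linear": [20, 10, 125], "delta_rot": [-42, 0, 0], "jaw": 10},
])

```text
t: 12.05
eef_pos: [0.4865, 0.0801, 0.3301]
tcp_rot: [0.673, 0.213, 0.676, -0.212]
contact_force: [0.3, 0.1, -3.3]
width: 0.203
```

```bash
python3 - <<'E'
from h import *
from plant import arm
s=arm.sense();print(s['t'],s['eef_pos'],s['contact_force'],s['width'])
print(goal(s,[.5246,-.0367,.26],np.radians(18.5)))
E
```

```text
12.05 [0.48654559 0.08011517 0.33013324] [ 0.32243078  0.0536155  -3.33700358] 0.20271633915720103
(array([ 69.79, -73.96,  98.35]), array([-53.44,  -0.19,  -0.09]))
```

Request:
jog_arm([
  {"linear": [14, -15, 20], "delta_rot": [-8, 0, 0], "jaw": 10},
  {"linear": [28, -30, 40], "delta_rot": [-16, 0, 0], "jaw": 10},
  {"linear": [42, -45, 60], "delta_rot": [-24.5, 0, 0], "jaw": 10},
  {"linear": [56, -60, 80], "delta_rot": [-33, 0, 0], "jaw": 10},
  {"linear": [70, -74, 98], "delta_rot": [-41.5, 0, 0], "jaw": 10},
])

```text
t: 12.55
eef_pos: [0.5246, -0.0377, 0.2588]
tcp_rot: [0.703, -0.041, 0.708, 0.044]
contact_force: [1.4, 0.2, -3.1]
width: 0.198
```

```bash
python3 - <<'E'
from h import *
from plant import arm
s=arm.sense();print(s['t'],s['eef_pos'],s['contact_force'],s['width'])
print(goal(s,[.5246,-.0367,.2175],np.radians(18.5)))
E
```

```text
12.55 [ 0.52455354 -0.03774387  0.25875166] [ 1.36187236  0.17858511 -3.05916984] 0.19804795186612412
(array([41.25,  0.88,  0.44]), array([-11.62,  -0.34,  -0.25]))
```

Request:
jog_arm([
  {"linear": [5, 0.5, 0.4], "delta_rot": [-6, -0.3, -0.2], "jaw": 10},
  {"linear": [15, 0.9, 0.4], "delta_rot": [-11.6, -0.3, -0.2], "jaw": 10},
  {"linear": [28, 0.9, 0.4], "delta_rot": [-11.6, -0.3, -0.2], "jaw": 10},
  {"linear": [41, 0.9, 0.4], "delta_rot": [-11.6, -0.3, -0.2], "jaw": 10},
  {"linear": [41, 0.9, 0.4], "delta_rot": [-11.6, -0.3, -0.2], "jaw": 10},
])

```text
t: 13.05
eef_pos: [0.5236, -0.0364, 0.2156]
tcp_rot: [0.696, -0.112, 0.7, 0.114]
contact_force: [-0.3, -0.5, -2.1]
width: 0.202
```

Request:
jog_arm([
  {"linear": [6, 0, 0], "delta_rot": [0, 0, 0], "jaw": 10},
  {"linear": [12, 0, 0], "delta_rot": [0, 0, 0], "jaw": 10},
  {"linear": [18, 0, 0], "delta_rot": [0, 0, 0], "jaw": 10},
  {"linear": [23, 0, 0], "delta_rot": [0, 0, 0], "jaw": 10},
  {"linear": [23, 0, 0], "delta_rot": [0, 0, 0], "jaw": 10},
])

```text
t: 13.55
eef_pos: [0.5232, -0.0364, 0.1919]
tcp_rot: [0.696, -0.112, 0.7, 0.114]
contact_force: [-0.3, 0.3, -2.4]
width: 0.2
```

```bash
python3 - <<'E'
from h import *
from plant import arm
w=arm.snapshot("side")
a=w["pixels"][130:270,200:320,::-1];cv2.imwrite("pics/s6c.png",cv2.resize(a,None,fx=4,fy=4,interpolation=2))
for i in range(4):
    s=arm.sense();print(s['t'],s['eef_pos'],s['contact_force'],s['width']); arm.snapshot("side")
print(goal(s,[.5246,-.0367,.1875],np.radians(18.5)))
E
```

```text
13.6 [ 0.52342887 -0.03638496  0.1924094 ] [ 0.05838627  0.31727728 -3.09141779] 0.19971438105537814
13.65 [ 0.52353841 -0.03642033  0.19265461] [ 0.61982338 -0.3270275  -2.11258146] 0.20470155875462703
13.7 [ 0.52364936 -0.03643067  0.19285156] [ 0.22225776  0.1258785  -2.75045229] 0.20259838120888424
13.75 [ 0.523665   -0.03644089  0.19290126] [ 0.04784819  0.04066887 -2.66528029] 0.20192707104272184
(array([ 5.4 , -0.56,  0.83]), array([-0.14, -0.24, -0.16]))
```

View pics/s6c.png

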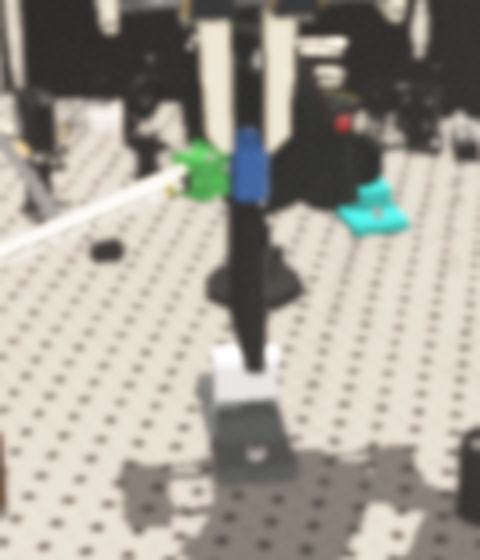

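Request:
jog_arm([
  {"linear": [1.5, 0, 0.5], "delta_rot": [0, 0, 0], "jaw": 10},
  {"linear": [2.5, 0, 0.5], "delta_rot": [0, 0, 0], "jaw": 10},
  {"linear": [3.5, 0, 0.5], "delta_rot": [0, 0, 0], "jaw": 10},
  {"linear": [4.5, 0, 0.5], "delta_rot": [0, 0, 0], "jaw": 10},
])

```text
t: 14.2
eef_pos: [0.5241, -0.0363, 0.1883]
tcp_rot: [0.696, -0.112, 0.7, 0.114]
contact_force: [0.2, -0.3, -1.8]
width: 0.201
```

Request:
jog_arm([
  {"linear": [1, 0, 0], "delta_rot": [0, 0, 0], "jaw": 10},
  {"linear": [1.5, 0, 0], "delta_rot": [0, 0, 0], "jaw": 10},
])

```text
t: 14.4
eef_pos: [0.5245, -0.0363, 0.1873]
tcp_rot: [0.697, -0.112, 0.699, 0.113]
contact_force: [-1.0, -0.5, 5.6]
width: 0.197
```

Request:
jog_arm([
  {"linear": [0.3, 0, 0], "delta_rot": [0, 0, 0], "jaw": 10},
  {"linear": [0.3, 0, 0], "delta_rot": [0, 0, 0], "jaw": 10},
  {"linear": [0.3, 0, 0], "delta_rot": [0, 0, 0], "jaw": 10},
])

```text
t: 14.7
eef_pos: [0.5247, -0.0364, 0.1873]
tcp_rot: [0.697, -0.112, 0.699, 0.113]
contact_force: [-1.6, 0.3, 4.7]
width: 0.2
```

```bash
python3 - <<'E'
from h import *
from plant import arm
w=arm.snapshot("side");w2=arm.snapshot("wrist");cv2.imwrite("pics/w7.png",w2["pixels"][:,:,::-1])
a=w["pixels"][130:270,200:320,::-1];cv2.imwrite("pics/s7c.png",cv2.resize(a,None,fx=4,fy=4,interpolation=2))
for i in range(3):
    s=arm.sense();print(s['t'],s['eef_pos'],s['contact_force'],s['width']); arm.snapshot("side")
T=rot(s["tcp_rot"]).as_matrix();print(T.round(4))
E
```

```text
14.8 [ 0.52466422 -0.03639942  0.1872745 ] [ 0.12968475 -0.91614713  5.99671029] 0.1993867649175117
14.85 [ 0.52465095 -0.03639711  0.18725849] [-0.91698552 -0.49937979  5.96360823] 0.2028935257769705
14.9 [ 0.52469442 -0.03640512  0.18730023] [-0.32674114  0.53656812  5.4194652 ] 0.203053070259356
[[-0.0031 -0.315   0.9491]
 [ 0.001   0.9491  0.315 ]
 [-1.      0.002  -0.0027]]
```

View pics/s7c.png

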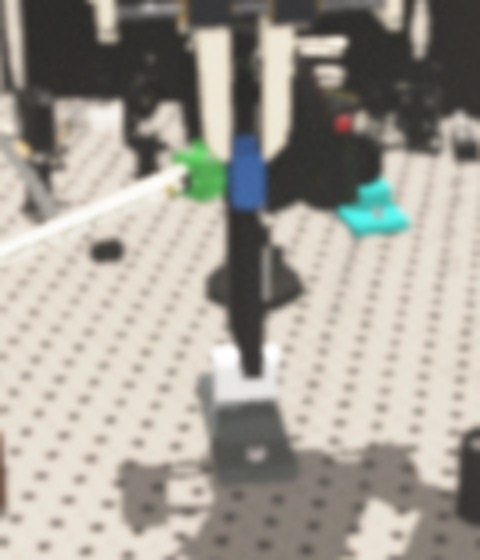

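View pics/w7.png

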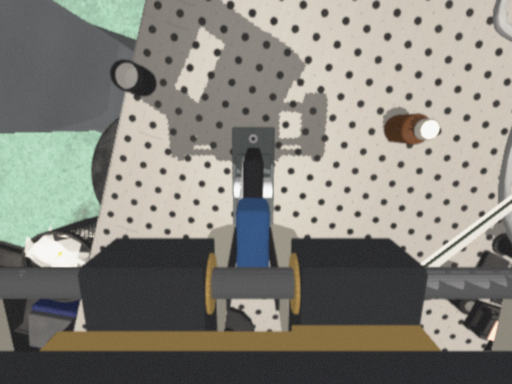

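Step 2 holds: the gauge stands level on the stud with about 8 N of bearing force. Now I'll rock it in stages.

```bash
cat > rock.py <<'E'
from h import *
from plant import arm
import sys
T0=np.array([[-.0,-.315,.9491],[0,.9491,.315],[-1,0,0]]);p0=np.array([.5247,-.0364,.1873]);H=135.3
s=arm.sense();C=rot(s["tcp_rot"]);push=float(sys.argv[1]) if len(sys.argv)>1 else 0.4
M=C.as_matrix();print("t",s['t'],s['eef_pos'].round(4),"F",s['contact_force'].round(2),"tilt",np.arctan2(M[2,1],-M[2,0]).round(4),"w",s['width'].round(3))
for a in map(float,sys.argv[2:]):
    f=np.radians(a);d=np.array([H*(1-np.cos(f))-9*f*np.sin(f)+push,H*np.sin(f)-9*f*np.cos(f),0])/1000
    P=p0+T0@d;T=Ro.from_matrix(T0)*Ro.from_rotvec([0,0,-f])
    print(a,(C.inv().apply(P-s['eef_pos'])*1000).round(1),(C.inv()*T).as_rotvec(degrees=True).round(2))
E
python3 rock.py 0.4 1.5 3 4.5 6 7
```

```text
Traceback (most recent call last):
  File "rock.py", line 6, in <module>
    M=C.as_matrix();print("t",s['t'],s['eef_pos'].round(4),"F",s['contact_force'].round(2),"tilt",np.arctan2(M[2,1],-M[2,0]).round(4),"w",s['width'].round(3))
                                                                                                                                          ^^^^^^^^^^^^^^^^
AttributeError: 'float' object has no attribute 'round'
```

```bash
sed -i "s/s\['width'\].round(3)/round(s['width'],3)/" rock.py
python3 rock.py 0.4 1.5 3 4.5 6 7
```

```text
t 14.95 [ 0.5247 -0.0364  0.1873] F [-0.21 -0.59  5.47] tilt 0.002 w 0.198
1.5 [0.4 3.3 0. ] [ 0.   -0.15 -1.61]
3.0 [0.5 6.6 0. ] [ 0.   -0.15 -3.11]
4.5 [0.8 9.9 0. ] [ 0.01 -0.15 -4.61]
6.0 [ 1.  13.2  0. ] [ 0.01 -0.15 -6.11]
7.0 [ 1.3 15.4  0. ] [ 0.01 -0.15 -7.11]
```

Request:
jog_arm([
  {"linear": [0.4, 3.3, 0], "delta_rot": [0, 0, -1.6], "jaw": 10},
  {"linear": [0.5, 6.6, 0], "delta_rot": [0, 0, -3.1], "jaw": 10},
  {"linear": [0.8, 9.9, 0], "delta_rot": [0, 0, -4.6], "jaw": 10},
  {"linear": [1.0, 13.2, 0], "delta_rot": [0, 0, -6.1], "jaw": 10},
  {"linear": [1.3, 15.4, 0], "delta_rot": [0, 0, -7.1], "jaw": 10},
])

```text
t: 15.45
eef_pos: [0.5199, -0.0215, 0.1864]
tcp_rot: [0.703, -0.156, 0.691, 0.07]
contact_force: [-1.7, -0.7, 6.7]
width: 0.207
```

```bash
python3 rock.py 0.4 8 9.5 11 12.5 14
```

```text
t 15.45 [ 0.5199 -0.0215  0.1864] F [-1.74 -0.68  6.7 ] tilt -0.123 w 0.207
8.0 [ 0.4  1.9 -0.1] [ 0.04 -0.12 -0.95]
9.5 [ 0.4  5.2 -0.1] [ 0.04 -0.12 -2.45]
11.0 [ 0.6  8.6 -0.1] [ 0.04 -0.12 -3.95]
12.5 [ 0.8 11.8 -0.1] [ 0.04 -0.12 -5.45]
14.0 [ 1.1 15.1 -0.1] [ 0.04 -0.12 -6.95]
```

Force is steady at about 9 N, so I'll keep going.

Request:
jog_arm([
  {"linear": [0.4, 1.9, 0], "delta_rot": [0, 0, -0.95], "jaw": 10},
  {"linear": [0.4, 5.2, 0], "delta_rot": [0, 0, -2.45], "jaw": 10},
  {"linear": [0.6, 8.6, 0], "delta_rot": [0, 0, -3.95], "jaw": 10},
  {"linear": [0.8, 11.8, 0], "delta_rot": [0, 0, -5.45], "jaw": 10},
  {"linear": [1.1, 15.1, 0], "delta_rot": [0, 0, -6.95], "jaw": 10},
])

```text
t: 15.95
eef_pos: [0.5153, -0.0071, 0.1838]
tcp_rot: [0.706, -0.198, 0.679, 0.027]
contact_force: [-1.4, 1.8, 6.0]
width: 0.203
```

```bash
python3 rock.py 0.4 15.5 17 18.5 20 21.5
```

```text
t 15.95 [ 0.5153 -0.0071  0.1838] F [-1.36  1.75  6.01] tilt -0.2455 w 0.203
15.5 [ 0.4  3.3 -0.3] [ 0.04 -0.08 -1.43]
17.0 [ 0.4  6.6 -0.3] [ 0.04 -0.08 -2.93]
18.5 [ 0.6  9.9 -0.3] [ 0.05 -0.08 -4.43]
20.0 [ 0.8 13.2 -0.3] [ 0.05 -0.08 -5.93]
21.5 [ 1.1 16.5 -0.3] [ 0.05 -0.08 -7.43]
```

Request:
jog_arm([
  {"linear": [0.4, 3.3, -0.2], "delta_rot": [0, 0, -1.4], "jaw": 10},
  {"linear": [0.4, 6.6, -0.2], "delta_rot": [0, 0, -2.9], "jaw": 10},
  {"linear": [0.6, 9.9, -0.2], "delta_rot": [0, 0, -4.4], "jaw": 10},
  {"linear": [0.8, 13.2, -0.2], "delta_rot": [0, 0, -5.9], "jaw": 10},
  {"linear": [1.1, 16.5, -0.2], "delta_rot": [0, 0, -7.4], "jaw": 10},
])

```text
t: 16.45
eef_pos: [0.5102, 0.0081, 0.179]
tcp_rot: [0.707, -0.241, 0.665, -0.019]
contact_force: [-1.9, 1.7, 4.8]
width: 0.201
```

```bash
python3 rock.py 0.4 22.5 23.5 24.5 25.3 26
```

```text
t 16.45 [0.5102 0.0081 0.179 ] F [-1.87  1.71  4.84] tilt -0.3757 w 0.201
22.5 [ 0.4  2.  -0.2] [ 0.04 -0.04 -0.97]
23.5 [ 0.3  4.2 -0.2] [ 0.04 -0.04 -1.97]
24.5 [ 0.4  6.4 -0.2] [ 0.04 -0.04 -2.97]
25.3 [ 0.4  8.2 -0.2] [ 0.04 -0.04 -3.77]
26.0 [ 0.5  9.7 -0.2] [ 0.05 -0.04 -4.47]
```

Request:
jog_arm([
  {"linear": [0.4, 2.0, -0.1], "delta_rot": [0, 0, -1.0], "jaw": 10},
  {"linear": [0.4, 4.2, -0.1], "delta_rot": [0, 0, -2.0], "jaw": 10},
  {"linear": [0.4, 6.4, -0.1], "delta_rot": [0, 0, -3.0], "jaw": 10},
  {"linear": [0.4, 8.4, -0.1], "delta_rot": [0, 0, -3.9], "jaw": 10},
  {"linear": [0.5, 8.9, -0.1], "delta_rot": [0, 0, -4.1], "jaw": 10},
])

```text
t: 16.95
eef_pos: [0.5075, 0.0163, 0.1755]
tcp_rot: [0.705, -0.265, 0.656, -0.045]
contact_force: [-1.9, 1.6, 7.7]
width: 0.202
```

```bash
python3 rock.py 0.4 25.5 26; python3 - <<'E'
from h import *
from plant import arm
for n in ["side","top","wrist"]:
    w=arm.snapshot(n);pickle.dump(w,open(n+"8.pkl","wb"));cv2.imwrite(f"pics/{n}8.png",w["pixels"][:,:,::-1])
s=arm.sense();print(s['t'],s['contact_force'])
a=cv2.imread("pics/side8.png")[130:270,200:320];a=cv2.resize(a,None,fx=3.5,fy=3.5,interpolation=2)
b=cv2.imread("pics/top8.png")[140:240,200:300];b=cv2.resize(b,(380,380),interpolation=2)
c=np.zeros((490,800,3),np.uint8);c[:,:420]=a;c[:380,420:]=b;cv2.imwrite("pics/c8.png",c)
E
```

```text
t 16.95 [0.5075 0.0163 0.1755] F [-1.94  1.61  7.7 ] tilt -0.4477 w 0.202
25.5 [ 0.4 -0.7 -0.3] [ 0.06 -0.01  0.15]
26.0 [ 0.3  0.4 -0.3] [ 0.06 -0.01 -0.35]
17.1 [-2.9054827   3.11071134  6.71641755]
```

View pics/c8.png

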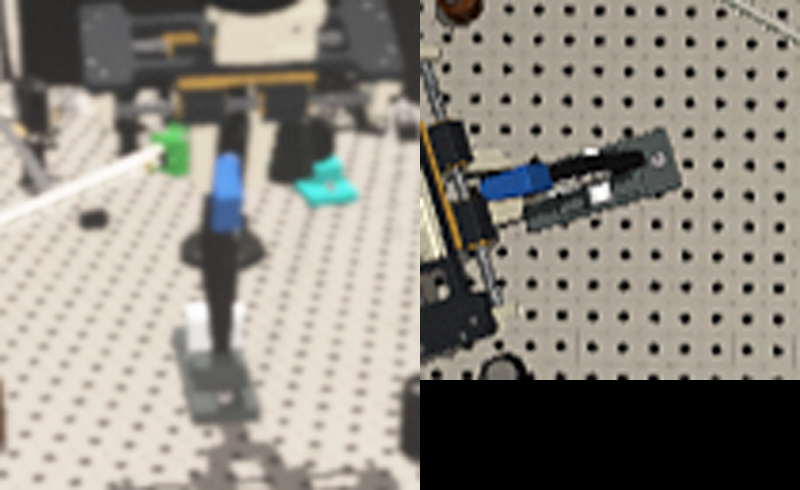

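View pics/wrist8.png

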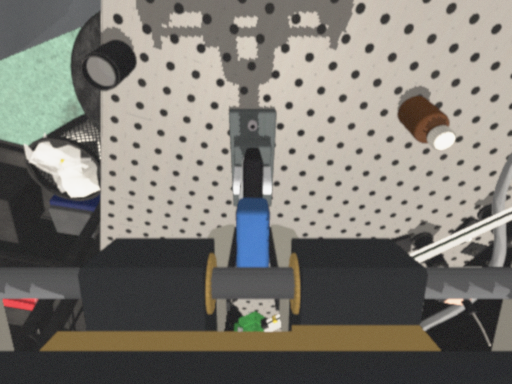

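```bash
cat > tilt.py <<'E'
from h import *
def tilt(w,foot,tilt0,yaw=18.5):
    W=cloud(w);G=(Ro.from_euler('z',yaw,degrees=True)*Ro.from_rotvec([tilt0,0,0])).as_matrix()
    L=(W-foot)@G
    m=(abs(L[...,0])<.006)&(abs(L[...,1]-.046)<.012)&(L[...,2]>.01)&(L[...,2]<.095)
    q=L[m]*1000
    for _ in range(4):
        c=np.polyfit(q[:,2],q[:,1],1);r=q[:,1]-np.polyval(c,q[:,2]);q=q[abs(r)<max(2.5*r.std(),.5)]
    return len(q),c.round(4),np.polyval(c,50).round(2),r.std().round(2)
E
python3 - <<'E'
from tilt import *
w=pickle.load(open("side3.pkl","rb"));print("level",tilt(w,np.array([.5245,-.0374,.2248-.1265]),0.0))
w=pickle.load(open("side8.pkl","rb"))
from plant import arm
s=arm.sense();M=rot(s["tcp_rot"]).as_matrix();t0=np.arctan2(M[2,1],-M[2,0]);foot=s['eef_pos']+M@[.1263,0,0]
print(t0,foot,tilt(w,foot,t0))
for n,ss in [("wrist3",None),("wrist8",None)]:
    w=pickle.load(open(n+".pkl","rb"));I=w["pixels"].astype(int);g=I.mean(-1)
    print(n,[np.where(g[130:200,u]<45)[0].min()+130 if (g[130:200,u]<45).any() else None for u in range(247,263,2)])
E
```

```text
level (140, array([-3.00000e-04,  4.64235e+01]), np.float64(46.41), np.float64(1.52))
-0.44720260287377456 [ 0.52478324 -0.035721    0.06169395] (101, array([-2.30000e-03,  4.76177e+01]), np.float64(47.5), np.float64(1.04))
wrist3 [np.int64(153), np.int64(149), np.int64(149), np.int64(149), np.int64(149), np.int64(149), np.int64(150), np.int64(156)]
wrist8 [np.int64(149), np.int64(149), np.int64(148), np.int64(148), np.int64(148), np.int64(149), np.int64(153), np.int64(161)]
```

```bash
python3 - <<'E'
from tilt import *
from plant import arm
R=[]
for i in range(45):
    w=arm.snapshot("side");s=arm.sense()
    M=rot(s["tcp_rot"]).as_matrix();t0=np.arctan2(M[2,1],-M[2,0]);foot=s['eef_pos']+M@[.1263,0,0]
    n,c,_,_=tilt(w,foot,t0);R.append(c[0])
    if i%11==0: print(s['t'],s['contact_force'].round(1),t0.round(4),foot.round(4),round(s['width'],3),c)
print(np.mean(R),np.std(R))
E
```

```text
17.15 [-2.3  3.2  6.2] -0.4472 [ 0.5248 -0.0358  0.0617] 0.2 [-1.12000e-02  4.82419e+01]
17.7 [-1.6  2.4  8.7] -0.4471 [ 0.5248 -0.0358  0.0618] 0.201 [-5.40000e-03  4.78674e+01]
18.25 [-2.8  4.5  6.9] -0.4471 [ 0.5248 -0.0358  0.0617] 0.202 [-3.10000e-03  4.77788e+01]
18.8 [-2.1  3.7  7.7] -0.4472 [ 0.5248 -0.0358  0.0618] 0.2 [-1.40000e-02  4.82117e+01]
19.35 [-2.8  3.5  7.6] -0.4472 [ 0.5248 -0.0359  0.0618] 0.206 [-6.5000e-03  4.8056e+01]
-0.0053 0.004768601006118624
```

```bash
python3 - <<'E'
from plant import arm
print(arm.sign_off()); s=arm.sense();print(s['t'],s['contact_force'])
E
```

```text
the job is handed in; nothing more can be done
None
the job is handed in; nothing more can be done
```

I lifted the gauge from the middle slot and stood it level on the grey block's stud with about 8 N of bearing force. Then I rocked it to about −0.445 rad and handed the job in while still holding it there. `sign_off` gives no verdict.

**On the way:** before placing, I turned the dial to the side camera. It read the mark at about 0.435 rad. A test tilt in the air put the pointer at 0.41 with the tool at −0.431.

**Last checks, over about 2 s of holding still:**
- **Tilt:** the tool was at −0.447 rad. The gauge's end face in the depth images gave about −0.442 rad for the gauge itself. That is within about 0.01 rad (under 0.5 mm at the tip) of the mark reading, against the 3 mm allowed.
- **Force:** the foot bore on the stud with about 9 to 11 N, steady, and the grip held.
- **Position:** the middle of the foot was about 1 mm from the crown, worked out from the tool pose.

**Not confirmed:**
- **Pointer on the mark:** in the final pose the dial faces away from the cameras. That the pointer is on the mark and still comes from the tilt and the waiting time; I did not see it.
- **Mark angle:** my readings ranged from 0.43 to 0.456. The highest was partly covered by the pointer.
- **Slip in the grip:** the air test suggested about 0.02 rad, but on the stud it measured only about 0.005.
- **Bystanders:** the plates, bottle and lens tube looked untouched in the pictures, but I did not measure them again.

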